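Turn the lock rack to its stop and hang the padlock on the free hook

ROBOT

A 6-joint arm with a two-finger parallel gripper is mounted at the origin on the work surface. World frame = base frame: x ahead of the robot, y to its left, z up, the work surface at z = 0. Lengths are in m, angles in rad, forces in N, time in s.
With the tool pointing down it reaches from about 0.35 to 0.925 m from the base axis. Payload 6.4 kg.
Tool frame: the origin (TCP) lies at the very end of the fingers, on their centre line; the grasp point (between the pads) lies 19 mm behind it; z points along the fingers, y is the direction in which the jaws open and shut (so a half turn about z gives the same grasp; the last joint's range is limited). The gripper opens to 85 mm and grips with 20 to 120 N. Pads are 22 mm wide; open, the fingers measure 114 mm over their backs; the gripper's body (76 mm by 85 mm) begins 54 mm behind the grasp point. The pads swing forward as they close: fully open they stand 13 mm farther back than shut.
Start: joints at [-1.36, 0.245, 1.558, -0, 1.339, -0.174], TCP at [0.244, -0.602, 0.231] pointing down, gripper open.
Joint ranges: [-3.13, 3.13], [-1.02, 2.26], [0.13, 2.54], [-0.95, 4.09], [0.21, 2.88], [-2.74, 2.74]. Speed limits (rad/s): [2.57, 2.57, 3.14, 3.14, 3.14, 3.14].

INTERFACE

Orientations are given as [roll, pitch, yaw] about the fixed x, y, z axes, in that order (R = Rz(yaw) Ry(pitch) Rx(roll)).
In Python, from cell import status, eyes, job_done gives the robot as it stands.
- The arm moves only by the shell command python3 -m pendant 'ROWS' [FORCE]. ROWS is text: rows parted by semicolons, each of 7 numbers parted by spaces: the shift along the tool's x, y, z in mm, then the turn, a rotation vector about the tool's x, y, z in rad, then the finger opening in mm, from 0 to 85.4. A call has 1 to 10 rows; each row shifts and turns the commanded pose from where the row before left it, along the tool's axes as they then stand; what a row does not reach is not made up. A row lasts 1/10 s, in which the tool goes at most 50 mm and 8.59 degrees, less where a joint would pass 70% of its speed; a pose out of reach is approached as far as the arm can. A call with a gripper value outside its range is refused whole. The fingers move at their own pace and stop on an object; FORCE is the grip in N (left out, the last holds). Time passes only in rows, so rows that do not move let the fingers close. It gives the time, the measured TCP pose, the force and the opening at its end, in the units of the state.
- status.state(): the state, without advancing time (a new reading comes with each control period).
- eyes.capture(name): name is "scene" or "side" or "wrist"; returns a dict with "img" (420x560x3 uint8, red, green, blue), "depth" (420x560 float32, m along the optical axis (not along the pixel's ray), 0 where there is no reading), "camera_matrix" (3x3 intrinsics, pixels), "D" ([k1, k2, p1, p2, k3] as OpenCV has them; the pictures are not rectified), "xyz" and "orientation" of the camera in the world. Camera axes: x right, y down, z forward; pixel columns grow to the right and rows downward; lengths in m; the calibration is good to about 2 mm. A picture is of the moment at which its call begins.
- job_done(): hands the job in, once; it reports no verdict.
The state is a dict: "time": time; "joint_pos": joint angles; "qvel": joint speeds; "joint_efforts": joint torques, N m; "eef_pos": TCP position; "ee_rot": TCP orientation; "contact_force": force on the tool from outside, world axes, zero at the start; "torque": the same for the moment, N m; "finger_gap": finger opening in m.
Only numpy, scipy, OpenCV 4.12 (cv2) and the standard library are available. Lean on these libraries where they do the work, as an engineer would, in place of code of your own. Each camera call takes 0.05 s, during which the arm holds its last target. There are 200 camera calls.

TASK

Turn the locksmith's hook rack counter-clockwise (seen from above) by its empty hook until you feel it come up against its stop, and hold it pressed there with about 10 N for half a second (never load the rack with more than 20 N). Then stand clear of it, take the brass padlock that stands on the mat and hang it gently by its shackle on the empty hook, behind the upturned tip, so that it hangs free and still. Leave the other things on the bench alone.

Things in the scene. Friction and masses are not known exactly. Their poses are not given: they have to be found in the camera images.
- rack: Turning part of a table-top rack: dark steel hub, radius 34, with five level 6 mm steel hook rods 72 deg apart, on a post with a round foot (radius 78, 20 high). Origin on the vertical turning axis, at the rods' centre line, 150 above the table; own -x points along the empty hook. It turns with light drag (2 N at 100 from the axis) and stays where left. Never load it over 20 N.
- hub_top (a point): Top of the rack's hub, on the axis, 26 above the rods' centre line: nothing on the rack is higher. The four other hooks carry padlocks and keys fixed to the rack: they reach 60 below the rods, up to 12 above them, 25 to either side of their rod, and lie 95 to 125 from the axis. Axes: the rack's.
- hook_tip (a point): Top of the upturned tip of the empty hook, 131 from the axis, 10.5 above the rod's centre line; the rod turns up 128 from the axis. At first this hook is on the robot's left (+y); turning counter-clockwise seen from above by 50 to 90 degrees brings it to the front, up to the stop. The stop is unseen and unmeasured: up to 17 degrees either side of the rod pointing along world -x.
- hook_seat (a point): Upper side of the empty hook's rod, 3 above its centre line, 110 from the axis. Axes: the rack's (x inward along the rod, z up). A shackle may rest from the tip to 55 inward of here. Good place to push sideways. The stop is a rubber buffer: pushed here it begins to give at 4 N, then 1 N more per 0.6 mm; let go, it springs back. At home: still under a push of 7 N or more for 0.3 s.
- padlock_center (a point): The centre of the body of the brass padlock, which stands upright on the mat, shackle up: body 20 (x) by 48 (y, its width) by 36 high, 0.2 to 0.33 kg, 18 above its underside. z up; the shackle's plane is the y-z plane, so a rod enters it along x. Either way round is the same.
- padlock_eye (a point): The underside of the crown of the padlock's steel shackle, 40 straight above the padlock's centre. The shackle is 6 mm bar, an arch 24 wide inside, with 22 clear height between body and crown; its top is 64 above the padlock's underside. Hung properly this point lies on the upper side of the hook's rod. Axes as for the padlock's centre.
- cylinder: Bystander: a brass lock cylinder with its key, 36 long and 34 across, lying on the mat to the right. Origin at its underside.
- driver: Bystander: a black-handled screwdriver, 160 long, lying on the mat to the left. Origin at its underside.
- carton_a: Bystander: a small white and blue carton 60 x 75 x 55 high, left. Origin at the centre of its underside.
- carton_b: Bystander: a carton like the first, left and farther out. Origin at the centre of its underside.
- carton_c: Bystander: a carton like the first, at the right. Origin at the centre of its underside.
- blank: Bystander: a steel key blank lying flat, 59 long and 5 thick, right, near. Origin under the centre of its round bow.
Not all that is in view belongs to the job. What is shaped like the part that bears padlock_center but purple or red is not meant.

How it is judged:
By the outcome, as a careful person would: the job done as asked, in the order asked, and still so for the second after the job is handed in, with the robot touching nothing.
It also fails if it takes over 70 s, if anything falls off the work surface, if the arm or the gripper's body presses on something with over 40 N, if the wrist force passes 120 N, or if a joint passes its speed limit or range.

## Working session

There is one attempt and no reset: what is moved stays moved. The work goes in short steps, Python scripts to look and compute and a shell command to move; the robot and the scene stay as the last step left them, time stands still between calls to the robot, and variables do not carry over. Pictures are saved under pics/ and viewed, about 8 in all and at most 12, crops included, and the job is handed in when it is done.

```bash
ls; mkdir -p pics; python3 - <<'E'
from cell import status, eyes
import cv2
print(status.state())
for n in ("scene","side"):
    c=eyes.capture(n); cv2.imwrite(f"pics/{n}0.png",c["img"][:,:,::-1]); print(n,c["camera_matrix"],c["D"],c["xyz"],c["orientation"])
    import pickle; pickle.dump(c,open(f"pics/{n}0.pkl","wb"))
E
```

```text
pics
{'time': 0.0, 'joint_pos': array([-1.36009548e+00,  2.45802620e-01,  1.55905365e+00, -1.77362295e-05,
        1.33870368e+00, -1.74101617e-01]), 'qvel': array([ 0.00130722, -0.00061385,  0.0006323 ,  0.00024872, -0.00014371,
       -0.0009435 ]), 'joint_efforts': array([-3.75264244e-04, -4.29508674e+01, -3.26135480e+01, -1.61258295e-04,
        5.45423667e-03, -1.21953127e-05]), 'eef_pos': array([ 0.24387247, -0.60189503,  0.23016635]), 'ee_rot': array([-3.13965211e+00, -3.23788881e-04,  3.84806247e-01]), 'contact_force': array([0.42170664, 0.31013057, 0.64060206]), 'torque': array([0.05778076, 0.01412637, 0.00601184]), 'finger_gap': 0.08516008083036072}
scene [[508.58562672   0.         282.66165537]
 [  0.         508.58562672 210.07060229]
 [  0.           0.           1.        ]] [0.028728 0.       0.       0.       0.      ] [ 1.37852075 -0.09378751  1.22198542] [-2.47867824 -0.01028137  1.52995572]
side [[505.24778107   0.         276.58313741]
 [  0.         505.24778107 209.83454436]
 [  0.           0.           1.        ]] [-0.01901643  0.          0.          0.          0.        ] [-0.03336837  0.66583818  1.27649981] [-2.45917561  0.01638642 -2.47055568]
```

View pics/scene0.png

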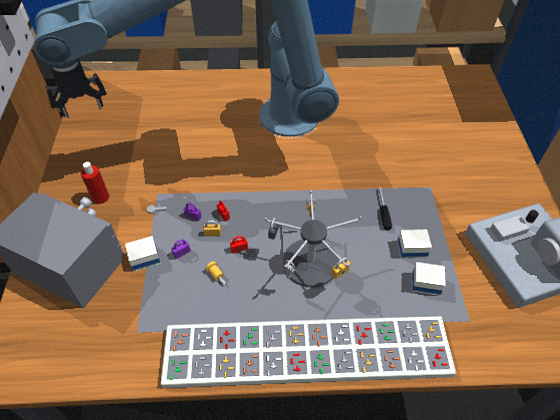

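View pics/side0.png

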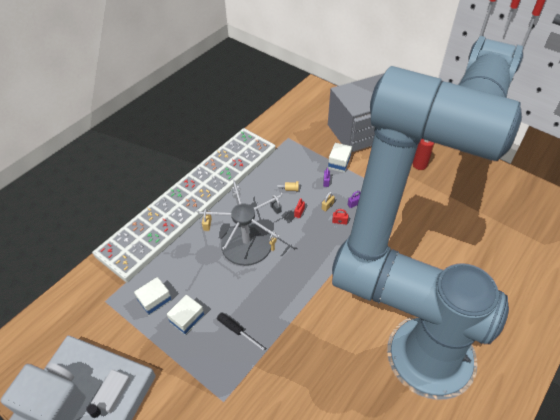

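The scene view shows the hub at (314,230), the empty hook pointing right to about (360,218), and the brass padlock at (212,229) among red and purple decoys. The driver is at (385,210). In the side view the hub is at (243,214), the empty hook ends at about (295,248), and the brass padlock is at (328,201).

```bash
cat > h.py <<'E'
import numpy as np, cv2, pickle
from scipy.spatial.transform import Rotation as R
from cell import status, eyes
def cap(n,tag=None):
    c=eyes.capture(n)
    if tag: cv2.imwrite(f"pics/{tag}.png",c["img"][:,:,::-1]); pickle.dump(c,open(f"pics/{tag}.pkl","wb"))
    return c
def load(t): return pickle.load(open(f"pics/{t}.pkl","rb"))
def pose(c): return R.from_euler("xyz",c["orientation"]).as_matrix(),np.array(c["xyz"])
def ray(c,uv):
    p=cv2.undistortPoints(np.array(uv,float).reshape(-1,1,2),c["camera_matrix"],c["D"] if isinstance(c["D"],np.ndarray) else np.array(c["D"]))[:,0]
    Rm,t=pose(c); return t,np.c_[p,np.ones(len(p))]@Rm.T      # depth-1 rays
def onz(c,uv,z):
    t,d=ray(c,uv); return t+d*((z-t[2])/d[:,2])[:,None]
def cloud(c):
    h,w=c["depth"].shape; v,u=np.mgrid[:h,:w]; t,d=ray(c,np.c_[u.ravel(),v.ravel()])
    P=(t+d*c["depth"].reshape(-1,1)); P[c["depth"].ravel()==0]=np.nan; return P.reshape(h,w,3)
def proj(c,P):
    Rm,t=pose(c); return cv2.projectPoints((np.atleast_2d(P)-t)@Rm,np.zeros(3),np.zeros(3),c["camera_matrix"],np.array(c["D"]))[0][:,0]
def tri(c1,u1,c2,u2):
    t1,d1=ray(c1,[u1]);t2,d2=ray(c2,[u2]); A=np.c_[d1[0],-d2[0]]; s=np.linalg.lstsq(A,t2-t1,rcond=None)[0]
    a,b=t1+s[0]*d1[0],t2+s[1]*d2[0]; return (a+b)/2,np.linalg.norm(a-b)
def brass(c): 
    h=cv2.cvtColor(c["img"],cv2.COLOR_RGB2HSV); return cv2.inRange(h,(15,110,90),(32,255,255))
E
python3 - <<'E'
from h import *
for n in("scene0","side0"):
    c=load(n);P=cloud(c);print(n)
    m=(np.abs(P[...,2]-.172)<.012)&(np.hypot(P[...,0]-.6,P[...,1]+.05)<.4)
    k,l,s,ce=cv2.connectedComponentsWithStats(m.astype(np.uint8))
    for i in range(1,k):
        if s[i,4]>60: print("hubtop",s[i],ce[i],np.nanmedian(P[l==i],0))
    k,l,s,ce=cv2.connectedComponentsWithStats(brass(c))
    for i in range(1,k):
        if s[i,4]>25: print("brass",s[i],ce[i].round(1),np.nanmedian(P[l==i],0).round(3))
    m=(np.abs(P[...,2]-.155)<.02)&(np.hypot(P[...,0]-.6,P[...,1]+.05)<.4)
    cv2.imwrite(f"pics/m{n}.png",m*255)
a,b=load("scene0"),load("side0")
for t,c in(("scene0",a),("side0",b)):
    cv2.imwrite(f"pics/z{t}.png",cv2.resize((c["img"][160:300,190:400] if t=="scene0" else c["img"][150:290,180:390])[:,:,::-1],(780,520),interpolation=cv2.INTER_CUBIC))
im=[cv2.imread(f"pics/z{t}.png") for t in("scene0","side0")]
cv2.imwrite("pics/zz.png",cv2.resize(np.hstack(im),None,fx=.512,fy=.512*1.0) if 0 else cv2.resize(np.vstack(im),(450,600)))
E
```

```text
scene0
hubtop [301 221  26  20 348] [313.33333333 229.94827586] [0.62401042 0.02641663 0.16496265]
brass [425   0   6  11  28] [427.7   3.5] [-1.033  0.764 -0.192]
brass [457   0  37  33 415] [475.9  16.9] [-0.812  0.933 -0.132]
brass [438  16  10  17  51] [442.4  25.3] [-0.813  0.778 -0.171]
brass [318  46  20  22 241] [328.1  56.4] [-0.918  0.258 -0.408]
brass [413  47  55  34 832] [441.8  59. ] [-1.001  0.864 -0.483]
brass [114  48  61  26 576] [153.9  59.9] [-0.929 -0.645 -0.419]
brass [90 70 22  7 34] [99.9 71.1] [-1.056 -0.956 -0.574]
brass [184  70  12  10  30] [190.   74.8] [-0.24  -0.368  0.002]
brass [198  71  16   9  41] [206.9  75.6] [-0.232 -0.303  0.002]
brass [172  73  14   6  31] [178.5  75.8] [-0.236 -0.412  0.002]
brass [446  73   9  10  37] [449.8  77.8] [-0.192  0.622  0.001]
brass [476  74   9   9  28] [480.6  78.4] [-0.185  0.741 -0.001]
brass [101  77  10  10  29] [105.6  81.7] [-0.206 -0.681  0.002]
brass [205  78  34   9  73] [221.8  81.5] [-0.196 -0.246  0.001]
brass [350  78  15   7  30] [357.6  81.1] [-0.186  0.269  0.002]
brass [483  78   7  17  39] [486.
[... 6320 characters left out ...]
  144   70   92 1372] [429.5 182.7] [ 0.299 -0.528 -0.   ]
brass [349 151  21  25 291] [359.4 162.2] [ 0.533 -0.481 -0.001]
brass [    0   160   560   260 39759] [339.  336.5] [ 0.159  0.118 -0.001]
brass [526 178  34  58 714] [544.6 204. ] [-0.05  -0.695 -0.   ]
brass [285 187  13   4  39] [291.6 188.1] [ 0.637 -0.226  0.018]
brass [322 197  12  14  80] [327.8 203.2] [ 0.5   -0.238  0.026]
brass [203 215   8  15  65] [207.  222.8] [0.696 0.107 0.118]
brass [270 239   6  11  33] [272.4 243.8] [0.505 0.037 0.111]
brass [  3 410   8  10  30] [  6.6 414.4] [ 0.754  0.79  -0.002][ WARN:0@0.784] global loadsave.cpp:1063 imwrite_ Unsupported depth image for selected encoder is fallbacked to CV_8U.
```

View pics/zscene0.png

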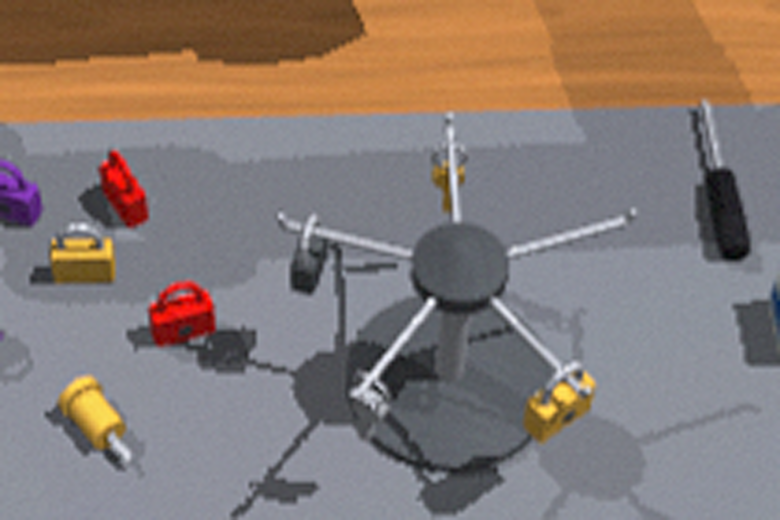

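```bash
python3 - <<'E'
from h import *
C={}
for n in("scene0","side0"):
    c=load(n);P=cloud(c);print(n)
    d=np.hypot(P[...,0]-.618,P[...,1]-.031)
    m=(P[...,2]>.170)&(P[...,2]<.19)&(d<.045)
    Q=P[m]; print("hub",m.sum(),cv2.minEnclosingCircle(Q[:,:2].astype(np.float32)),np.median(Q,0))
    # hook rod points in ray: points z .14-.17 ,  radius 40-135
    hsv=cv2.cvtColor(c["img"],cv2.COLOR_RGB2HSV)
    u,v=np.meshgrid(np.arange(560),np.arange(420))
    G=onz(c,np.c_[u.ravel(),v.ravel()],.150).reshape(420,560,3)
    rr=G[...,:2]-[.618,.031]; rad=np.hypot(rr[...,0],rr[...,1]); an=np.degrees(np.arctan2(rr[...,1],rr[...,0]))
    rod=(np.abs(P[...,2]-.152)<.012)&(rad>.045)&(rad<.15)
    print("rod pts",rod.sum(), np.histogram(an[rod],bins=np.arange(-180,181,12))[0])
    sel=rod&(np.abs(an-100)<25); print(np.median(an[sel]),rad[sel].max()); 
    yy,xx=np.nonzero(sel); i=np.argmax(rad[sel]); print("tip px",xx[i],yy[i],P[yy[i],xx[i]])
    k=brass(c); l=(np.hypot(P[...,0]-.51,P[...,1]+.245)<.05)&(k>0); Q=P[l]
    T=Q[Q[:,2]>.032]; print("padlock body top pts",len(T),np.median(T,0),cv2.minAreaRect(T[:,:2].astype(np.float32)), "all",Q.min(0),Q.max(0))
    np.set_printoptions(precision=4,suppress=True)
    L=(np.hypot(P[...,0]-.51,P[...,1]+.245)<.045)&(P[...,2]>.045); print("shackle",L.sum(),np.median(P[L],0))
E
```

```text
scene0
hub 84 ((0.6209616661071777, 0.023808281868696213), 0.018877310678362846) [0.62064701 0.0268959  0.17335289]
rod pts 453 [56  0  0  0  0 65 45  0  0  0  0 79  4  0  0  0  1 94 16  0  0  0  0 34
 41  0  0  0  0 18]
108.2475292598949 0.1322947068938965
tip px 360 217 [0.57963096 0.15310907 0.15931058]
padlock body top pts 77 [ 0.51251625 -0.25179435  0.03627585] ((0.5099979639053345, -0.2509218752384186), (0.020086316391825676, 0.043602898716926575), 2.771615743637085) all [ 0.46762493 -0.27417768 -0.00487834] [ 0.52260527 -0.22771304  0.04243294]
shackle 32 [ 0.5093 -0.2512  0.0574]
side0
hub 74 ((0.6166373491287231, 0.03332843631505966), 0.018809886649250984) [0.6161 0.0326 0.1722]
rod pts 359 [28  0  0  0  1 47 40  0  0  0  0 43 13  0  0  0  0 63 22  0  0  0  0 47
 13  0  0  0  0 42]
106.87435188063091 0.1297281572342576
tip px 224 249 [0.5778 0.1548 0.1507]
padlock body top pts 23 [ 0.5013 -0.2481  0.0352] ((0.5029803514480591, -0.24168448150157928), (0.011636766605079174, 0.043209731578826904), 3.109339714050293) all [ 0.4956 -0.2687  0.0047] [ 0.5162 -0.2202  0.0417]
shackle 25 [ 0.5079 -0.2444  0.0561]
```

```bash
cat >> h.py <<'E'
def go(x,y,z,yaw):
    "tool-frame shift (mm) from the present pose to a target, tool down, and yaw turn (rotvec z)"
    s=status.state(); M=R.from_euler("xyz",s["ee_rot"]); d=M.inv().apply(np.array([x,y,z])-s["eef_pos"])*1e3
    w=(M.inv()*R.from_euler("xyz",[np.pi,0,yaw])).as_rotvec(); print("shift",d.round(1),"turn",w.round(4)); return d,w
E
python3 - <<'E'
from h import *
c=load("scene0");P=cloud(c); hsv=cv2.cvtColor(c["img"],cv2.COLOR_RGB2HSV)
m=cv2.inRange(hsv,(0,150,80),(8,255,255))|cv2.inRange(hsv,(172,150,80),(180,255,255))|cv2.inRange(hsv,(130,100,50),(155,255,255))
k,l,s,ce=cv2.connectedComponentsWithStats(m)
for i in range(1,k):
    if s[i,4]>60:
        Q=P[l==i]; print(ce[i].round(),np.nanmedian(Q,0).round(3),np.nanmin(Q,0).round(3),np.nanmax(Q,0).round(3))
ok=(P[...,0]>.28)&(P[...,0]<.9)&(P[...,1]>-.7)&(P[...,1]<.3)
for y0 in np.arange(-.7,.3,.1):
    print(y0.round(1),[np.nanmax(np.r_[0,P[...,2][ok&(P[...,1]>=y0)&(P[...,1]<y0+.1)&(P[...,0]>=x0)&(P[...,0]<x0+.1)]]).round(2) for x0 in np.arange(.3,.9,.1)])
go(.244,-.602,.32,.30); s=status.state()
M=R.from_euler("xyz",s["ee_rot"]); print((M.inv().apply(np.array([.630,.148,.32])-np.array([.244,-.602,.32]))*1e3).round())
E
```

```text
[ 96. 185.] [ 0.378 -0.59   0.075] [ 0.225 -0.644  0.   ] [ 0.392 -0.572  0.129]
[223. 211.] [ 0.451 -0.221  0.034] [ 0.391 -0.239 -0.003] [ 0.468 -0.204  0.066]
[192. 212.] [ 0.447 -0.311  0.031] [ 0.386 -0.34  -0.003] [ 0.462 -0.289  0.067]
[238. 244.] [ 0.57  -0.174  0.033] [ 0.518 -0.197 -0.001] [ 0.583 -0.15   0.067]
[180. 248.] [ 0.577 -0.336  0.032] [ 0.519 -0.366 -0.005] [ 0.594 -0.312  0.065]
-0.7 [np.float64(0.53), np.float64(0.18), np.float64(0.18), np.float64(0.18), np.float64(0.18), np.float64(0.01), np.float64(0.0)]
-0.6 [np.float64(0.53), np.float64(0.15), np.float64(0.18), np.float64(0.18), np.float64(0.18), np.float64(0.01), np.float64(0.0)]
-0.5 [np.float64(0.01), np.float64(0.01), np.float64(0.17), np.float64(0.09), np.float64(0.01), np.float64(0.01), np.float64(0.0)]
-0.4 [np.float64(0.01), np.float64(0.07), np.float64(0.06), np.float64(0.06), np.float64(0.01), np.float64(0.04), np.float64(0.0)]
-0.3 [np.float64(0.01), np.float64(0.07), np.float64(0.07), np.float64(0.04), np.float64(0.01), np.float64(0.04), np.float64(0.0)]
-0.2 [np.float64(0.01), np.float64(0.01), np.float64(0.07), np.float64(0.01), np.float64(0.01), np.float64(0.04), np.float64(0.0)]
-0.1 [np.float64(0.01), np.float64(0.01), np.float64(0.16), np.float64(0.16), np.float64(0.16), np.float64(0.04), np.float64(0.0)]
-0.0 [np.float64(0.01), np.float64(0.16), np.float64(0.17), np.float64(0.18), np.float64(0.16), np.float64(0.04), np.float64(0.0)]
0.1 [np.float64(0.01), np.float64(0.01), np.float64(0.16), np.float64(0.15), np.float64(0.16), np.float64(0.04), np.float64(0.0)]
0.2 [np.float64(0.02), np.float64(0.03), np.float64(0.06), np.float64(0.06), np.float64(0.06), np.float64(0.04), np.float64(0.0)]
shift [  0.1  -0.1 -89.7] turn [-0.0017 -0.0002  0.0848]
[ 639. -550.    1.]
```

```bash
python3 -m pendant '0 0 -45 0 0 0 0;0 0 -45 0 0 0 0;37 -32 0 0 0 0 0;37 -32 0 0 0 0 0;37 -32 0 0 0 0 0;37 -32 0 0 0 0 0;37 -32 0 0 0 0 0;37 -32 0 0 0 0 0;37 -32 0 0 0 0 0;37 -32 0 0 0 0 0' 40; python3 -m pendant '37 -32 0 0 0 0 0;37 -32 0 0 0 0 0;37 -32 0 0 0 0 0;37 -32 0 0 0 0 0;37 -32 0 0 0 0 0;37 -32 0 0 0 0 0;37 -32 0 0 0 0 0;37 -32 0 0 0 0 0;37 -32 0 0 0 0 0;0 0 0 0 0 0 0'; python3 -c "
from h import *
print(go(.630,.148,.24,.305)); cap('wrist','w1')"
```

```text
time: 1.1
eef_pos: [0.4226, -0.252, 0.321]
ee_rot: [-3.141, -0.0, 0.384]
contact_force: [2.0, -0.1, -0.2]
finger_gap: -0.0001
time: 2.1
eef_pos: [0.6234, 0.1425, 0.3196]
ee_rot: [-3.14, 0.001, 0.39]
contact_force: [-1.0, 0.2, -1.2]
finger_gap: 0.0001
shift [ 8.3 -2.5 79.6] turn [-0.0018  0.0015  0.0855]
(array([ 8.27095139, -2.45252522, 79.56849746]), array([-0.00182631,  0.00148666,  0.08549342]))
```

View pics/w1.png

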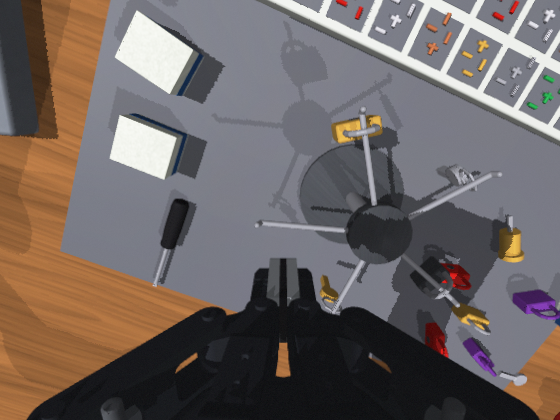

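The wrist view shows the hub top at (379,233), the empty hook tip at (259,222), and clear space for the fingers behind the rod.

```bash
python3 - <<'E'
from h import *
c=load("w1")
g=cv2.cvtColor(c["img"],cv2.COLOR_RGB2GRAY)
hub=onz(c,[[379,233]],.176)[0]; tip=onz(c,[[259,222]],.160)[0]
print(hub,tip,tip-hub,np.linalg.norm((tip-hub)[:2]),np.degrees(np.arctan2(*(tip-hub)[[1,0]])))
h=np.array([.618,.029])
for a in (107,):
    r=np.radians(a); e=np.array([np.cos(r),np.sin(r)]); t=np.array([-e[1],e[0]])
    print("offset35",h+.11*e-.035*t)
E
```

```text
[0.62560829 0.03962515 0.176     ] [0.58485785 0.15303746 0.16      ] [-0.04075045  0.11341231 -0.016     ] 0.12051120726154398 109.76399042182139
offset35 [0.61930978 0.14442653]
```

```bash
python3 -m pendant '8 -2 45 0 0 0.085 0;0 0 45 0 0 0 0;0 0 45 0 0 0 0;0 0 40 0 0 0 0;0 0 11 0 0 0 0;0 0 0 0 0 0 0'; python3 - <<'E'
from h import *
h=np.array([.620,.030]); p=status.state()["eef_pos"]
d=p[:2]-h; print(p,status.state()["ee_rot"],status.state()["contact_force"],np.hypot(*d),np.degrees(np.arctan2(d[1],d[0])))
# arc waypoints for the finger: on the rod's clockwise side by 14 mm, radius 110
for a in range(107,200,8):
    r=np.radians(a); e=np.array([np.cos(r),np.sin(r)]); t=np.array([-e[1],e[0]]); print(a,(h+.11*e-.014*t).round(4))
E
```

```text
time: 2.75
eef_pos: [0.6281, 0.1418, 0.1336]
ee_rot: [-3.141, 0.004, 0.299]
contact_force: [-0.6, -0.0, 0.1]
finger_gap: 0.0
[0.6281328  0.14175304 0.13360812] [-3.14071265  0.00391912  0.298688  ] [-0.63867319 -0.04274399  0.10626702] 0.1120485846800092 85.83765294724475
107 [0.6012 0.1393]
115 [0.5862 0.1356]
123 [0.5718 0.1299]
131 [0.5584 0.1222]
139 [0.5462 0.1127]
147 [0.5354 0.1017]
155 [0.5262 0.0892]
163 [0.5189 0.0755]
171 [0.5135 0.061 ]
179 [0.5103 0.0459]
187 [0.5091 0.0305]
195 [0.5101 0.0151]
```

```bash
python3 -m pendant '-10 -4 0 0 0 0 0;-10 0 0 0 0 0 0;-2 0 0 0 0 0 0;-1.5 0 0 0 0 0 0;-1.5 0 0 0 0 0 0;-1.5 0 0 0 0 0 0;-1.5 0 0 0 0 0 0;-1.5 0 0 0 0 0 0;-1.5 0 0 0 0 0 0;-2 0 0 0 0 0 0'
```

```text
time: 3.75
eef_pos: [0.5971, 0.1369, 0.1354]
ee_rot: [3.142, -0.001, 0.3]
contact_force: [2.0, 1.4, -1.7]
finger_gap: 0.0002
```

```bash
python3 -m pendant '-2.2 -0.2 0 0 0 -0.02 0;-2.2 -0.2 0 0 0 -0.02 0;-3.3 -0.4 0 0 0 -0.03 0;-3.3 -0.4 0 0 0 -0.03 0;-4.4 -0.5 0 0 0 -0.04 0;-4.4 -0.5 0 0 0 -0.04 0;-4.4 -0.5 0 0 0 -0.04 0;-4.4 -0.5 0 0 0 -0.04 0;-3.3 -0.4 0 0 0 -0.03 0;-2.2 -0.2 0 0 0 -0.02 0'; python3 -c "
from h import *
cap('wrist','w2'); print(status.state()['contact_force'])"
```

```text
time: 4.75
eef_pos: [0.5644, 0.1256, 0.1355]
ee_rot: [3.141, -0.0, 0.611]
contact_force: [1.5, -0.1, -1.0]
finger_gap: -0.0001
[ 1.00994451 -0.40798362 -1.07047334]
```

View pics/w2.png

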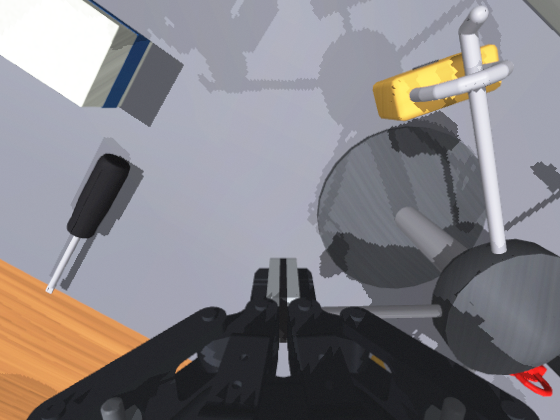

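The view shows the empty rod at row 312 against the back side of the closed fingers, level with them, so it is turning along.

```bash
python3 -m pendant '-3.3 -0.4 0 0 0 -0.03 0;-4.4 -0.5 0 0 0 -0.04 0;-5.5 -0.6 0 0 0 -0.05 0;-5.5 -0.6 0 0 0 -0.05 0;-5.5 -0.6 0 0 0 -0.05 0;-5.5 -0.6 0 0 0 -0.05 0;-5.5 -0.6 0 0 0 -0.05 0;-4.4 -0.5 0 0 0 -0.04 0;-3.3 -0.4 0 0 0 -0.03 0;-2.2 -0.2 0 0 0 -0.02 0'; python3 -c "
from h import *
d=status.state()['eef_pos'][:2]-[.62,.03]; print(np.hypot(*d),np.degrees(np.arctan2(d[1],d[0])))"
```

```text
time: 5.8
eef_pos: [0.5295, 0.0974, 0.1355]
ee_rot: [3.141, -0.0, 1.021]
contact_force: [1.2, 1.6, 0.2]
finger_gap: 0.0003
0.11283590867204221 143.3371802266288
```

```bash
python3 -m pendant '-2.2 0 0 0 0 -0.02 0;-2.2 0 0 0 0 -0.02 0;-2.2 0 0 0 0 -0.02 0;-2.2 0 0 0 0 -0.02 0;-2.2 0 0 0 0 -0.02 0'; python3 -m pendant '-2.2 0 0 0 0 -0.02 0;-1.5 0 0 0 0 -0.013 0'
```

```text
time: 6.3
eef_pos: [0.5236, 0.0878, 0.1351]
ee_rot: [-3.141, 0.0, 1.121]
contact_force: [-0.1, 2.8, 0.9]
finger_gap: -0.0001
time: 6.5
eef_pos: [0.5221, 0.0843, 0.1351]
ee_rot: [-3.141, 0.0, 1.154]
contact_force: [-0.5, 2.1, 0.3]
finger_gap: 0.0004
```

```bash
python3 -m pendant '-1.5 0 0 0 0 -0.013 0;-1.5 0 0 0 0 -0.013 0;-1.5 0 0 0 0 -0.013 0'
```

```text
time: 6.8
eef_pos: [0.5205, 0.0802, 0.1352]
ee_rot: [-3.141, 0.0, 1.193]
contact_force: [-0.7, 2.2, 0.3]
finger_gap: -0.0002
```

```bash
python3 -m pendant '-2 0 0 0 0 -0.018 0;-2 0 0 0 0 -0.018 0;-1.5 0 0 0 0 -0.013 0'
```

```text
time: 7.1
eef_pos: [0.5186, 0.075, 0.1352]
ee_rot: [-3.141, 0.0, 1.242]
contact_force: [-1.0, 3.0, -0.1]
finger_gap: 0.0003
```

```bash
python3 -m pendant '-2 0 0 0 0 -0.018 0;-1.5 0 0 0 0 -0.013 0;-1 0 0 0 0 -0.009 0'
```

```text
time: 7.4
eef_pos: [0.5172, 0.0708, 0.1352]
ee_rot: [-3.141, 0.0, 1.282]
contact_force: [-0.6, 1.8, -0.4]
finger_gap: 0.0001
```

```bash
python3 -m pendant '-2 0 0 0 0 -0.018 0;-2 0 0 0 0 -0.018 0;-2 0 0 0 0 -0.018 0'
```

```text
time: 7.7
eef_pos: [0.5155, 0.0658, 0.1352]
ee_rot: [-3.141, -0.002, 1.336]
contact_force: [-0.9, 6.1, 0.0]
finger_gap: 0.0004
```

```bash
python3 -c "
from h import *
f=status.state()['contact_force']; print(f)"
```

```text
[-0.93317594  6.13068213  0.02630982]
```

```bash
python3 -m pendant '-1 0 0 0 0 0 0;0 0 0 0 0 0 0'
```

```text
time: 7.9
eef_pos: [0.5154, 0.0652, 0.1353]
ee_rot: [-3.141, -0.003, 1.335]
contact_force: [0.6, 8.3, -0.6]
finger_gap: -0.0001
```

```bash
python3 -m pendant '-1 0 0 0 0 0 0;0 0 0 0 0 0 0;0 0 0 0 0 0 0'
```

```text
time: 8.2
eef_pos: [0.5152, 0.0645, 0.1353]
ee_rot: [-3.141, -0.003, 1.335]
contact_force: [-0.9, 8.1, -0.8]
finger_gap: 0.0
```

```bash
python3 -m pendant '-1.2 0 0 0 0 0 0;0 0 0 0 0 0 0'; python3 -m pendant '0 0 0 0 0 0 0;0 0 0 0 0 0 0'
```

```text
time: 8.4
eef_pos: [0.515, 0.0636, 0.1353]
ee_rot: [-3.141, -0.004, 1.335]
contact_force: [-0.6, 10.9, -0.8]
finger_gap: 0.0002
time: 8.6
eef_pos: [0.515, 0.0636, 0.1353]
ee_rot: [-3.141, -0.004, 1.335]
contact_force: [-1.1, 10.6, -0.1]
finger_gap: -0.0002
```

```bash
python3 -m pendant '0 0 0 0 0 0 0;0 0 0 0 0 0 0;0 0 0 0 0 0 0;0 0 0 0 0 0 0;0 0 0 0 0 0 0;0 0 0 0 0 0 0'; python3 -m pendant '0.8 0 0 0 0 0 0;1.2 0 0 0 0 0 0;1.5 0 0 0 0 0 0;2 0 0 0 0 0 0;10 0 0 0 0 0 0;20 0 0 0 0 0 0;0 0 -45 0 0 0 0;0 0 -45 0 0 0 0;0 0 -45 0 0 0 0;0 0 0 0 0 0 60'; python3 - <<'E'
from h import *
for n in("wrist","scene","side"): cap(n,n[0]*2+"3")
a=load("ss3")
E
python3 - <<'E'
from h import *
cap("scene","scene3");cap("side","side3")
a=load("scene3")["img"][150:300,200:400];b=load("side3")["img"][150:300,180:380]
cv2.imwrite("pics/z3.png",cv2.resize(np.hstack([a,b]),(800,300),interpolation=cv2.INTER_CUBIC)[:,:,::-1])
go(.508,-.247,.25,.05)
E
```

```text
time: 9.2
eef_pos: [0.515, 0.0636, 0.1353]
ee_rot: [-3.141, -0.004, 1.335]
contact_force: [0.7, 10.0, -0.3]
finger_gap: 0.0002
time: 10.2
eef_pos: [0.5274, 0.0964, 0.2788]
ee_rot: [3.126, -0.002, 1.335]
contact_force: [1.2, -0.4, 0.3]
finger_gap: 0.0129
shift [-337.3   66.2   18.7] turn [-0.0017  0.0026  1.2849]
```

View pics/z3.png

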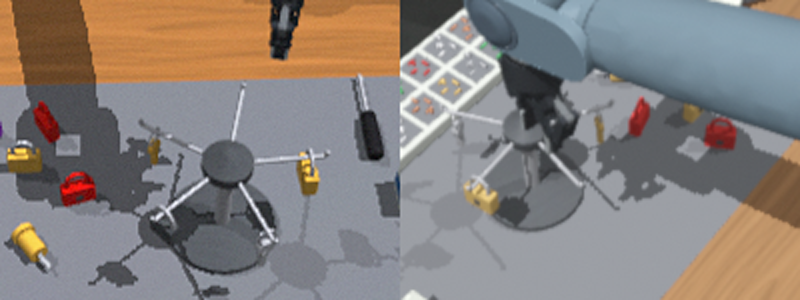

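The rack now has its empty hook toward the robot. The tip is at about scene (321,193) and side (288,253).

```bash
python3 -m pendant '-42 8 0 0 0 0 62;-42 8 0 0 0 0 62;-42 8 0 0 0 0 62;-42 8 0 0 0 0 62;-42 8 0 0 0 0 62;-42 8 0 0 0 0 62;-42 8 0 0 0 0 62;-43 8 0 0 0 0 62;0 0 0 0 0 0.14 62;0 0 0 0 0 0.14 62'; python3 -m pendant '0 0 0 0 0 0.14 62;0 0 0 0 0 0.14 62;0 0 0 0 0 0.14 62;0 0 0 0 0 0.14 62;0 0 10 0 0 0.14 62;0 0 10 0 0 0.14 62;0 0 0 0 0 0.14 62;0 0 0 0 0 0 62'; python3 - <<'E'
from h import *
cap("wrist","w4"); a=cap("scene","scene4"); b=cap("side","side4"); print(status.state())
print("tip scene0-based",onz(load("scene3"),[[321.5,193.5]],.16),"side",onz(load("side3"),[[288.5,253.5]],.16))
h=np.array([.62,.03])
for n,c in(("scene",a),("side",b)):
    P=cloud(c); u,v=np.meshgrid(np.arange(560),np.arange(420)); G=onz(c,np.c_[u.ravel(),v.ravel()],.150).reshape(420,560,3)
    rr=G[...,:2]-h; rad=np.hypot(rr[...,0],rr[...,1]); an=np.degrees(np.arctan2(rr[...,1],rr[...,0]))%360
    sel=(np.abs(P[...,2]-.152)<.013)&(rad>.045)&(rad<.15)&(np.abs(an-172)<25)
    if sel.sum(): print(n,sel.sum(),np.median(an[sel&(rad<.12)]),rad[sel].max(),G[sel][np.argmax(rad[sel])])
E
```

```text
time: 11.45
eef_pos: [0.5057, -0.2473, 0.2681]
ee_rot: [-3.138, -0.0, 1.047]
contact_force: [-0.2, 0.5, -0.0]
finger_gap: 0.0621
time: 12.25
eef_pos: [0.5059, -0.2457, 0.2481]
ee_rot: [-3.139, 0.003, 0.075]
contact_force: [0.3, -0.2, -0.2]
finger_gap: 0.0616
{'time': 12.4, 'joint_pos': array([-6.53400664e-01,  2.74764585e-02,  1.76426173e+00, -1.10595103e-04,
        1.35079092e+00,  8.40217770e-01]), 'qvel': array([ 0.00118598, -0.00570253, -0.00618479, -0.00067765,  0.00178097,
        0.01002537]), 'joint_efforts': array([-5.70357166e-03, -3.36921573e+01, -3.25508952e+01, -1.51610468e-03,
        4.73377542e-03, -5.63614274e-03]), 'eef_pos': array([ 0.50654149, -0.24602493,  0.24969911]), 'ee_rot': array([-3.14104812e+00,  7.69470051e-04,  7.72022878e-02]), 'contact_force': array([ 0.13767976, -0.19561469,  0.93473673]), 'torque': array([-0.0122929 ,  0.03846055,  0.0033905 ]), 'finger_gap': 0.06218381128696769}
tip scene0-based [[0.49674733 0.05893563 0.16      ]] side [[0.4270602  0.06434931 0.16      ]]
scene 63 168.17944731122827 0.1406153467486262 [0.48312628 0.06222205 0.15      ]
side 64 166.03471385972009 0.13197083902705448 [0.4921098  0.06256377 0.15      ]
```

View pics/w4.png

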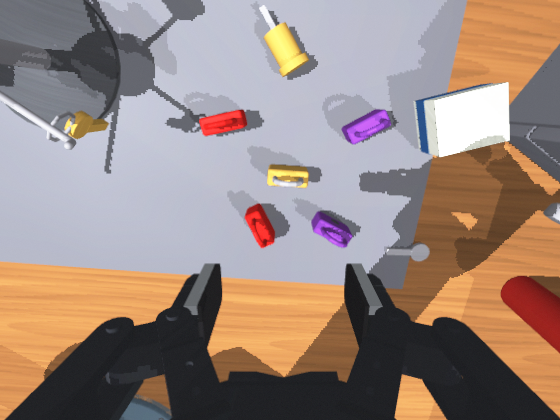

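The wrist view shows the brass padlock at (288,176), almost square with the jaws. Red is at (260,225) and (223,122), purple at (332,228) and (367,126).

```bash
python3 - <<'E'
from h import *
c=load("w4"); P=cloud(c)
m=brass(c); m[:150]=0;m[200:]=0;m[:,:250]=0;m[:,320:]=0
Q=P[(m>0)]; T=Q[np.abs(Q[:,2]-.036)<.006]; print(len(Q),len(T),cv2.minAreaRect((T[:,:2]*1000).astype(np.float32)),np.median(T,0))
print(cv2.minAreaRect(np.argwhere(m>0)[:,::-1].astype(np.float32)))
v,u=np.mgrid[:420,:560]
S=(P[...,2]>.05)&(P[...,2]<.075)&(np.hypot(P[...,0]-.508,P[...,1]+.247)<.04); q=P[S]; print("shackle",S.sum(),q.mean(0),cv2.minAreaRect((q[:,:2]*1000).astype(np.float32)), np.percentile(q[:,2],95))
k=P[(m>0)|S]
E
```

```text
620 484 ((509.5862121582031, -250.84124755859375), (47.22148132324219, 20.178993225097656), 88.56285858154297) [ 0.51297387 -0.2506207   0.03536957]
((287.672607421875, 175.583740234375), (40.610816955566406, 20.732891082763672), 4.085616588592529)
shackle 167 [ 0.50941499 -0.25038261  0.05952673] ((508.951904296875, -250.5652618408203), (32.52401351928711, 5.958048343658447), 89.75407409667969) 0.06342271672378395
```

```bash
python3 - <<'E'
from h import *
go(.5093,-.2507,.006,-.015)
E
python3 -m pendant '0 0 0 0 0 0.09 62;0 0 0 0 0 0 62'; python3 - <<'E'
from h import *
go(.5093,-.2507,.006,-.015)
E
```

```text
shift [  2.6   5.  243.7] turn [-0.0005  0.0008  0.0922]
time: 12.6
eef_pos: [0.5067, -0.2462, 0.2503]
ee_rot: [3.141, -0.0, -0.014]
contact_force: [0.8, 0.7, -0.4]
finger_gap: 0.0619
shift [  2.6   4.5 244.3] turn [ 0.0001 -0.      0.0014]
```

```bash
python3 -m pendant '2.6 4.5 40 0 0 0 62;0 0 45 0 0 0 62;0 0 45 0 0 0 62;0 0 45 0 0 0 62;0 0 30 0 0 0 62;0 0 20 0 0 0 62;0 0 10 0 0 0 62;0 0 7 0 0 0 62;0 0 3 0 0 0 62;0 0 0 0 0 0 62' 30; python3 -c "
from h import *
go(.5093,-.2507,.005,-.015); cap('wrist','w5')"
```

```text
time: 13.6
eef_pos: [0.5098, -0.251, 0.006]
ee_rot: [3.141, -0.001, -0.015]
contact_force: [-0.1, 0.1, 0.1]
finger_gap: 0.0622
shift [-0.5 -0.3  1. ] turn [ 0.0008 -0.001   0.0004]
```

View pics/w5.png

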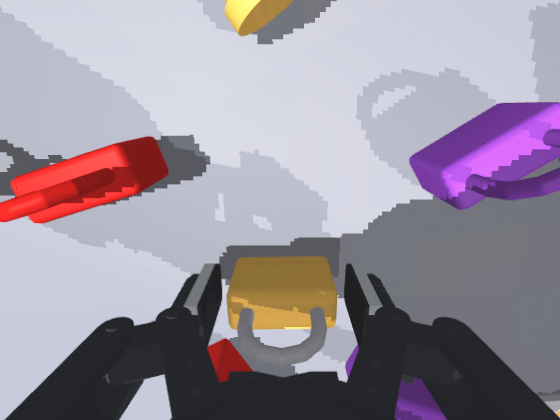

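The padlock stands centred between the pads, with body at (282,290) and shackle at (282,345). Now close the fingers.

```bash
python3 -m pendant '0 0 0 0 0 0 40;0 0 0 0 0 0 40;0 0 0 0 0 0 40;0 0 0 0 0 0 40;0 0 -5 0 0 0 40;0 0 -20 0 0 0 40;0 0 -40 0 0 0 40;0 0 -40 0 0 0 40;0 0 -40 0 0 0 40;0 0 -40 0 0 0 40' 45; python3 - <<'E'
from h import *
s=status.state();print(s)
c=cap("wrist","w6"); P=cloud(c); M=R.from_euler("xyz",s["ee_rot"])
m=brass(c); m[:240]=0;m[345:]=0;m[:,:215]=0;m[:,350:]=0
Q=M.inv().apply(P[m>0]-s["eef_pos"])*1e3; print("brass in tool mm",np.percentile(Q,[2,50,98],axis=0))
h=np.array([.62,.03])
for a in (166,):
  r=np.radians(a); e=np.array([np.cos(r),np.sin(r)]); yaw=r-np.pi
  for rad in (.17,.16,.105): print(rad,h+rad*e,yaw)
E
```

```text
time: 14.65
eef_pos: [0.5083, -0.2499, 0.1909]
ee_rot: [-3.14, 0.002, -0.015]
contact_force: [0.5, -0.8, -3.3]
finger_gap: 0.0472
{'time': 14.65, 'joint_pos': array([-6.57095553e-01,  9.24133972e-02,  1.80735315e+00,  2.11037296e-05,
        1.24405248e+00,  9.28867552e-01]), 'qvel': array([-2.56828783e-03, -4.69541684e-01, -2.77670491e-01, -7.07795778e-04,
        7.41258718e-01, -1.10931989e-04]), 'joint_efforts': array([ 2.81751640e-01, -3.49905038e+01, -3.15287232e+01, -2.16966502e-03,
       -4.68174051e-01,  1.52450543e-04]), 'eef_pos': array([ 0.50828108, -0.24989977,  0.1908978 ]), 'ee_rot': array([-3.14024363e+00,  1.77124054e-03, -1.51723788e-02]), 'contact_force': array([ 0.52835886, -0.84051781, -3.27776498]), 'torque': array([-0.05149614, -0.06205593,  0.01571333]), 'finger_gap': 0.04722181254886429}
brass in tool mm [[nan nan nan]
 [nan nan nan]
 [nan nan nan]]
0.17 [0.45504973 0.07112672] -0.24434609527920603
0.16 [0.46475268 0.0687075 ] -0.24434609527920603
0.105 [0.51811895 0.0554018 ] -0.24434609527920603
```

```bash
python3 -m pendant '0 -10 -30 0 0 0 40;-5 -30 -10 0 0 0 40;-7 -40 0 0 0 0 40;-8 -40 0 0 0 0 40;-8 -40 0 0 0 0 40;-8 -40 0 0 0 0 40;-8 -40 0 0 0 0 40;-8 -40 0 0 0 0 40;-5 -30 0 0 0 0.11 40;0 -8 0 0 0 0.119 40'; python3 -m pendant '0 0 0 0 0 0 40'; python3 - <<'E'
from h import *
s=status.state();print(s["eef_pos"],s["ee_rot"],s["contact_force"]); go(.455,.0711,.113,-.244)
c=cap("wrist","w7")
E
```

```text
time: 15.7
eef_pos: [0.4562, 0.0708, 0.2291]
ee_rot: [-3.141, 0.002, -0.245]
contact_force: [0.6, -0.7, -2.6]
finger_gap: 0.0475
time: 15.8
eef_pos: [0.457, 0.0694, 0.2293]
ee_rot: [3.141, 0.002, -0.241]
contact_force: [-0.3, -0.1, -2.6]
finger_gap: 0.0473
[0.45697928 0.06938328 0.22931573] [ 3.14139574e+00  1.70263730e-03 -2.41338414e-01] [-0.30104681 -0.07311593 -2.58783523]
shift [ -2.1  -1.2 116.3] turn [0.0002 0.0017 0.0027]
```

View pics/w7.png

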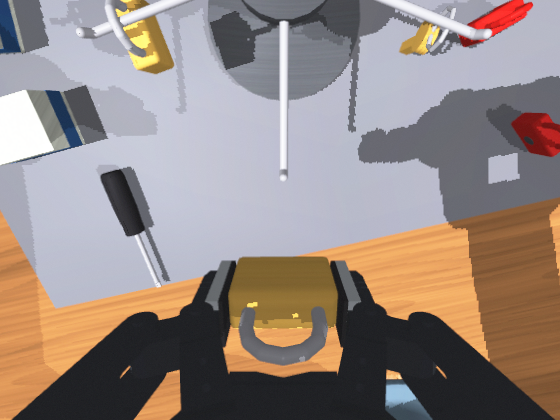

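The rod runs from (284,25) to its tip at (284,177). The padlock shackle in the jaws is centred at column 283, so it lines up with the rod.

```bash
python3 - <<'E'
from h import *
c=load("w7"); s=status.state(); M=R.from_euler("xyz",s["ee_rot"])
A=np.r_[onz(c,[[284,40],[284,110]],.153),onz(c,[[284,177]],.1605)]
print(A, (M.inv().apply(A-s["eef_pos"])*1e3).round(1), np.degrees(np.arctan2(*(A[0]-A[1])[[1,0]])))
P=cloud(c); print("rod z",P[60:165:15,284,2],"tip z",P[174:181,284])
E
```

```text
[[0.57542023 0.03930842 0.153     ]
 [0.53460631 0.04927475 0.153     ]
 [0.4918521  0.05974501 0.1605    ]] [[121.8   0.2  76.3]
 [ 79.8   0.2  76.3]
 [ 35.8   0.2  68.9]] -13.722471376373003
rod z [0.15200349 0.15289778 0.15186918 0.15333422 0.15310535 0.15287715
 0.1517432 ] tip z [[0.49366421 0.05929789 0.15938224]
 [0.49293948 0.05947399 0.15918723]
 [0.49243699 0.05960029 0.16004265]
 [0.49171957 0.05977479 0.15989024]
 [0.49090034 0.05997224 0.15928718]
 [0.49027281 0.06012661 0.15956445]
 [0.48925863 0.06036818 0.15813741]]
```

```bash
python3 -m pendant '0 0 40 0 0 0 40;0 0 40 0 0 0 40;0 0 25 0 0 0 40;0 0 11 0 0 0 40;0 0 0 0 0 0 40;5 0 0 0 0 0 40;10 0 0 0 0 0 40;0 0 0 0 0 0 40'; python3 - <<'E'
from h import *
s=status.state();print(s["eef_pos"],s["ee_rot"],s["contact_force"])
c=cap("wrist","w8")
E
```

```text
time: 16.65
eef_pos: [0.4753, 0.0639, 0.1164]
ee_rot: [-3.141, -0.005, -0.244]
contact_force: [0.7, -0.1, -2.8]
finger_gap: 0.0472
[0.47531014 0.06385909 0.11637062] [-3.14105612 -0.00465296 -0.24439601] [ 0.74808105 -0.06475523 -2.83008149]
```

View pics/w8.png

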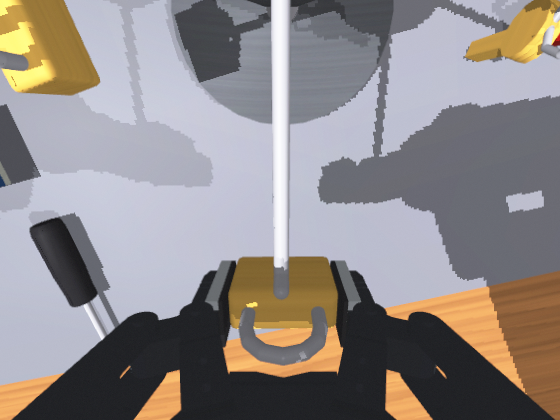

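The rod tip at (281,292) is just in front of the shackle, which is centred at column 283, but the tool sits 3 mm high. I'll lower it, then insert.

```bash
python3 -m pendant '0 0 3.5 0 0 0 40;0 0 0 0 0 0 40;3 0 0 0 0 0 40;4 0 0 0 0 0 40'; 
```

```text
time: 17.1
eef_pos: [0.4794, 0.0629, 0.1108]
ee_rot: [3.142, 0.0, -0.244]
contact_force: [0.1, -0.0, -3.1]
finger_gap: 0.0473
```

```bash
python3 -m pendant '0 0 -2 0 0 0 40;0 0 0 0 0 0 40;0 0 0 0 0 0 40'
```

```text
time: 17.4
eef_pos: [0.4794, 0.0628, 0.1129]
ee_rot: [-3.142, -0.0, -0.244]
contact_force: [-1.1, 0.9, -3.2]
finger_gap: 0.047
```

```bash
python3 -m pendant '4 0 0 0 0 0 40;4 0 0 0 0 0 40;4 0 0 0 0 0 40;4 0 0 0 0 0 40'; python3 -m pendant '4 0 0 0 0 0 40;5 0 0 0 0 0 40;5 0 0 0 0 0 40;5 0 0 0 0 0 40;2 0 0 0 0 0 40;0 0 0 0 0 0 40'; python3 -c "
from h import *
cap('wrist','w9')"
```

```text
time: 17.8
eef_pos: [0.4953, 0.0588, 0.1128]
ee_rot: [-3.142, -0.0, -0.244]
contact_force: [-0.1, 0.4, -3.5]
finger_gap: 0.047
time: 18.4
eef_pos: [0.5155, 0.0538, 0.1128]
ee_rot: [3.142, -0.0, -0.244]
contact_force: [-0.0, -0.0, -1.7]
finger_gap: 0.0473
```

View pics/w9.png

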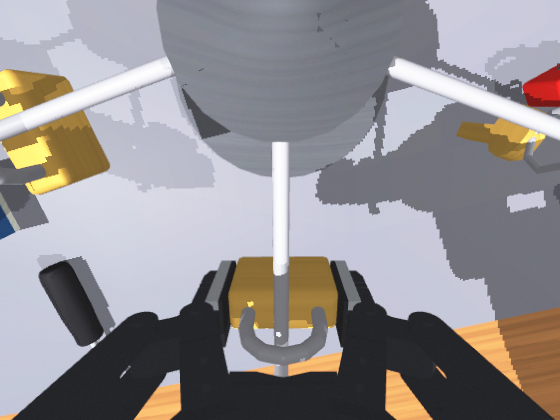

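The rod passes under the shackle crown (280,350), slightly left of centre, with no contact force. Now lower gently.

```bash
python3 -m pendant '0 0 3 0 0 0 40;0 0 3 0 0 0 40;0 0 2 0 0 0 40;0 0 1 0 0 0 40;0 0 0 0 0 0 40'; python3 -m pendant '0 0 1 0 0 0 40;0 0 0 0 0 0 40'
```

```text
time: 18.95
eef_pos: [0.515, 0.0539, 0.1035]
ee_rot: [3.142, 0.0, -0.244]
contact_force: [-0.7, 0.5, -2.9]
finger_gap: 0.0474
time: 19.15
eef_pos: [0.5152, 0.0539, 0.1028]
ee_rot: [3.142, 0.0, -0.244]
contact_force: [0.1, 0.5, -3.7]
finger_gap: 0.0472
```

```bash
python3 -m pendant '0 0 0.7 0 0 0 40;0 0 0 0 0 0 40'; python3 -m pendant '0 0 0.7 0 0 0 40;0 0 0 0 0 0 40'
```

```text
time: 19.35
eef_pos: [0.5152, 0.0539, 0.1021]
ee_rot: [-3.142, -0.0, -0.244]
contact_force: [0.1, -1.1, -3.2]
finger_gap: 0.0472
time: 19.55
eef_pos: [0.5153, 0.0539, 0.1015]
ee_rot: [-3.142, -0.0, -0.244]
contact_force: [0.4, 0.6, -1.9]
finger_gap: 0.0474
```

```bash
python3 -m pendant '0 0 0.5 0 0 0 40;0 0 0 0 0 0 40'; python3 -m pendant '0 0 0 0 0 0 40'
```

```text
time: 19.75
eef_pos: [0.5153, 0.0539, 0.1011]
ee_rot: [-3.142, -0.0, -0.244]
contact_force: [-0.7, -0.4, -0.9]
finger_gap: 0.0471
time: 19.85
eef_pos: [0.5153, 0.0539, 0.1011]
ee_rot: [-3.142, -0.0, -0.244]
contact_force: [-1.5, 0.4, -1.5]
finger_gap: 0.0472
```

```bash
python3 -m pendant '0 0 0.4 0 0 0 40;0 0 0 0 0 0 40'; python3 -m pendant '0 0 0 0 0 0 48' 20;  python3 -m pendant '0 0 0 0 0 0 50;0 0 0 0 0 0 52;0 0 0 0 0 0 56;0 0 0 0 0 0 60;0 0 0 0 0 0 62;0 0 0 0 0 0 62;0 0 0 0 0 0 62;0 0 0 0 0 0 62;0 0 0 0 0 0 62;0 0 0 0 0 0 62'; python3 -c "
from h import *
cap('wrist','w10')"
```

```text
time: 20.05
eef_pos: [0.5153, 0.0539, 0.1006]
ee_rot: [-3.142, -0.0, -0.244]
contact_force: [-1.1, 0.0, -0.5]
finger_gap: 0.0476
time: 20.15
eef_pos: [0.5155, 0.0538, 0.1007]
ee_rot: [-3.142, -0.001, -0.244]
contact_force: [-1.3, -0.6, -1.0]
finger_gap: 0.0483
time: 21.15
eef_pos: [0.5152, 0.0539, 0.1005]
ee_rot: [-3.142, 0.0, -0.244]
contact_force: [-0.1, 0.5, 0.3]
finger_gap: 0.0615
```

View pics/w10.png

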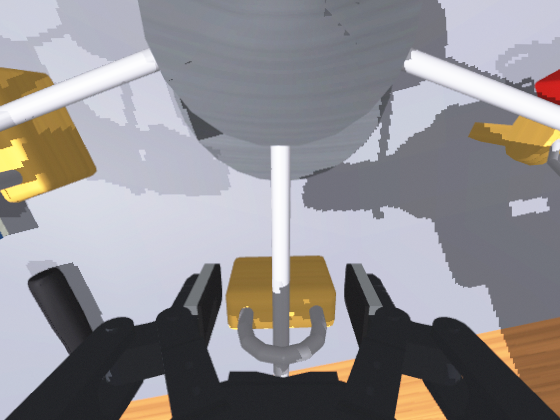

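The padlock hangs on the rod, centred between the open pads with a gap on each side. Next I withdraw straight up.

```bash
python3 -m pendant '0 0 0 0 0 0 72;0 0 0 0 0 0 72;0 0 -5 0 0 0 72;0 0 -10 0 0 0 72;0 0 -20 0 0 0 72;0 0 -30 0 0 0 72;0 0 -40 0 0 0 72;0 0 -40 0 0 0 72;-40 0 -10 0 0 0 72;-40 0 0 0 0 0 72'; python3 -m pendant '-20 0 0 0 0 0 72;0 0 0 0 0 0 72;0 0 0 0 0 0 72;0 0 0 0 0 0 72;0 0 0 0 0 0 72;0 0 0 0 0 0 72;0 0 0 0 0 0 72;0 0 0 0 0 0 72;0 0 0 0 0 0 72;0 0 0 0 0 0 72'; python3 - <<'E'
from h import *
import time
w1=cap("wrist","w11"); w2=cap("wrist","w12"); a=cap("scene","s12")
d=np.abs(w1["img"].astype(int)-w2["img"]).max(2)>25; print("changed px",d.sum())
P=cloud(w2); m=brass(w2); k,l,s,ce=cv2.connectedComponentsWithStats(m)
for i in range(1,k):
    if s[i,4]>100: Q=P[l==i]; print(ce[i].round(),s[i,4],np.nanmedian(Q,0).round(4),np.nanmax(Q[:,2]).round(3))
w=w2["img"]; cv2.imwrite("pics/fin.png",np.hstack([cv2.resize(w,(480,360)),cv2.resize(a["img"][150:300,180:380],(320,240))[:240].repeat(1,0) if 0 else cv2.copyMakeBorder(cv2.resize(a["img"][150:300,200:380],(320,266)),0,94,0,0,0)])[:,:,::-1])
E
```

```text
time: 22.2
eef_pos: [0.4385, 0.0731, 0.2595]
ee_rot: [-3.141, -0.006, -0.245]
contact_force: [0.5, 0.8, 0.5]
finger_gap: 0.0723
time: 23.2
eef_pos: [0.4182, 0.0781, 0.2555]
ee_rot: [-3.142, 0.0, -0.244]
contact_force: [-0.7, -0.6, 0.3]
finger_gap: 0.0718
changed px 289
[158.  12.] 774 [0.5889 0.1347 0.1241] 0.132
[402.   4.] 158 [ 0.5546 -0.0599  0.091 ] 0.119
[264.  86.] 485 [0.5157 0.0693 0.13  ] 0.153
[299.  86.] 482 [0.5086 0.041  0.129 ] 0.151
[350. 212.] 462 [ 0.3444  0.0127 -0.0004] 0.002
[384. 213.] 281 [ 0.3319 -0.0416 -0.0004] 0.002
[252. 253.] 2606 [ 3.183e-01  1.332e-01 -3.000e-04] 0.002
[552. 228.] 111 [ 2.524e-01 -2.689e-01 -2.000e-04] 0.002
[304. 231.] 105 [ 0.3325  0.0689 -0.0005] 0.001
[386. 239.] 225 [ 0.2929 -0.0408 -0.0004] 0.001
[440. 248.] 108 [ 2.609e-01 -1.163e-01 -2.000e-04] 0.002
[345. 256.] 262 [ 0.2814  0.0218 -0.0003] 0.002
[427. 264.] 1084 [ 2.412e-01 -9.520e-02 -2.000e-04] 0.003
[133. 262.] 116 [ 3.444e-01  3.157e-01 -3.000e-04] 0.001
[113. 275.] 247 [ 3.317e-01  3.546e-01 -2.000e-04] 0.002
[275. 294.] 1978 [ 0.245   0.1467 -0.0003] 0.002
[ 78. 275.] 145 [0.3443 0.4063 0.    ] 0.002
[126. 297.] 143 [ 2.920e-01  3.509e-01 -2.000e-04] 0.002
[335. 299.] 160 [ 2.141e-01  4.820e-02 -2.000e-04] 0.002
[439. 302.] 167 [ 1.703e-01 -1.018e-01 -1.000e-04] 0.003
[298. 309.] 101 [ 0.2104  0.1053 -0.0003] 0.002
[ 86. 312.] 173 [ 0.2815  0.4213 -0.    ] 0.002
[449. 317.] 596 [ 1.388e-01 -1.133e-01 -1.000e-04] 0.002
[305. 320.] 141 [ 0.1882  0.1014 -0.0002] 0.001
[557. 326.] 107 [ 7.810e-02 -2.817e-01 -1.000e-04] 0.002
[125. 320.] 166 [ 0.2541  0.3696 -0.    ] 0.002
[347. 328.] 244 [ 0.1591  0.0408 -0.0002] 0.002
[ 73. 331.] 188 [ 2.563e-01  4.611e-01 -1.000e-04] 0.002
[351. 343.] 329 [ 1.281e-01  3.820e-02 -1.000e-04] 0.002
[131. 416.] 244 [ 0.0616  0.443  -0.    ] 0.001
```

```bash
python3 -m pendant '0 0 0 0 0 0 72;0 0 0 0 0 0 72;0 0 0 0 0 0 72;0 0 0 0 0 0 72;0 0 0 0 0 0 72;0 0 0 0 0 0 72;0 0 0 0 0 0 72;0 0 0 0 0 0 72;0 0 0 0 0 0 72;0 0 0 0 0 0 72'; python3 - <<'E'
from h import *
for i in range(5):
    c=cap("wrist"); P=cloud(c); m=brass(c)>0; m&=np.hypot(P[...,0]-.512,P[...,1]-.055)<.045; Q=P[m]; yx=np.argwhere(m).mean(0)
    f=cv2.minAreaRect((Q[np.abs(Q[:,2]-.130)<.005][:,:2]*1000).astype(np.float32))
    print(status.state()["time"],m.sum(),yx.round(2),Q.mean(0).round(4),f)
for n,t in(("scene","scene0"),):
    a=load(t)["img"].astype(int); b=cap(n)["img"].astype(int)
for uv in ([[284,40]],): pass
c=cap("side"); 
P=cloud(c);m=(brass(c)>0)&(np.hypot(P[...,0]-.512,P[...,1]-.055)<.045); print("side brass",m.sum(),P[m].mean(0) if m.any() else None)
E
```

```text
time: 24.35
eef_pos: [0.4182, 0.0781, 0.2555]
ee_rot: [-3.142, 0.0, -0.244]
contact_force: [0.6, 0.0, 0.3]
finger_gap: 0.0721
24.4 964 [ 86.03 281.48] [0.5136 0.0551 0.1292] ((513.9257202148438, 54.67716979980469), (47.058868408203125, 19.054990768432617), 76.1571273803711)
24.45 962 [ 86.03 281.44] [0.5136 0.0552 0.1292] ((513.90966796875, 54.681434631347656), (46.99034118652344, 19.007198333740234), 76.07673645019531)
24.5 959 [ 86.02 281.49] [0.5136 0.0551 0.1293] ((513.90771484375, 54.692962646484375), (47.0741081237793, 19.036884307861328), 76.2060546875)
24.55 961 [ 86.05 281.47] [0.5136 0.0551 0.1293] ((513.9077758789062, 54.716758728027344), (47.06977462768555, 18.99382209777832), 76.14190673828125)
24.6 961 [ 86.04 281.44] [0.5136 0.0552 0.1292] ((513.9481201171875, 54.68922805786133), (46.99491882324219, 19.062088012695312), 76.0830078125)
side brass 100 [0.50956756 0.06768741 0.11663692]
```

Over these frames the padlock does not move. It hangs level, square to the rod, about 109 mm from the axis. I'm handing the job in.

```bash
python3 -c "
from cell import job_done; print(job_done())"
```

```text
the job is handed in; nothing more can be done
None
```

I turned the rack counter-clockwise to its stop, hung the brass padlock on the empty hook, and handed the job in at about 25 s of robot time.

- **Rack:** The force rose from about 2 N of drag to 6 N at the stop. I then held it at 10–11 N for about 0.8 s. The highest reading was 10.9 N. The rod ended up about 14° to the left of pointing straight at the robot, within the stated range.
- **Padlock:** I backed off, lifted clear and gripped the padlock across its width. I passed the shackle over the upturned tip and lowered it in small steps until the rod took the weight, then let go and withdrew straight up.
- **Last checks:** The padlock's body top is at 0.130 m, against 0.131 m expected when hung properly. It is about 109 mm from the axis, so about 22 mm behind the tip, and square to the rod. Five frames over 0.2 s showed no movement beyond 0.1 pixel. The arm was well clear, with only sensor noise on the force reading.

**Not confirmed:**
- I could not view the final picture because the viewing limit was reached, so the final state is judged from colour and depth measurements only.
- A pair of wrist frames taken about a second earlier differed in 289 pixels. I put that down to noise or the last of the swing, and the later frames were steady.
- I did not compare the other things on the bench with how they stood at the start. The force readings showed no unexpected contact.

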